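Close and latch the specimen case

TASK

Close up the small black specimen case that stands open on the desk, using only the fingertips and pushing gently: push its upright clear lid over from behind and down until it is fully shut, and then push the red thumb catch on its front all the way across, from left to right as the robot sees it, so that it locks the lid. Only push: do not pick up or tip the case or shove it out of its place, and leave the vials, the pinned specimens and the eraser round it as they are. Finish with the hand clear of everything.

Things in the scene. Friction and masses are not known exactly. Their poses are not given: they have to be found in the camera images.
- case: Black specimen case, loose, about 0.6 to 1.1 kg (slides if pushed with over about 3 N). Open box 120 (x) x 170 (y) mm, walls 36 mm, 50 mm high with the lid shut. Origin: centre of its underside. Own x points from the front wall (with the catch, at x = -60 mm, towards the robot) to the rear wall (with the hinge); y to the left seen from the front; z up.
- case_lid (a joint): Angle of the clear, black-rimmed lid, hinged at the rear: 0 = shut; it starts upright at 1.5 to 1.64 rad (stop at 1.66, leaning slightly back). The hinge is stiff: the lid stays where it is left when steep, and sinks slowly once below about 0.7 rad. Pushing it at the edge takes less than 2 N.
- lid_hinge (a point): Middle of the hinge line of the lid, which runs along the case's own y; own position on the case x = +62, y = 0, z = 37 mm.
- lid_edge (a point): Middle of the lid's free edge, on its outer face, 122 mm from the hinge along the lid. The lid is a shallow tray 120 x 170 mm; its outer face lies 12 mm off the hinge line (on top when shut, at the back when upright, when it stands about 160 mm high). This point's z axis is the outward normal of that face.
- catch (a joint): Travel of the sliding catch on the case's front wall, in m: it starts at 0 to 0.012, and 0.045 (its stop) is fully across, over the tab in the middle of the lid's front edge. It grows as the catch moves along the case's own -y (to the right seen from the front). It stays where it is left; about 1 N moves it.
- catch_thumb (a point): Centre of the catch's red thumb piece: a block that sticks out 22 mm along the case's own -x, 12 mm wide along y, 20 mm tall (12 to 32 mm over the desk). In the case's frame: x = -81, y = +45 mm less the joint value, z = 22 mm. Behind it a steel track and catch plate reach to x = -71 mm.
- vial_black: Small white vial with a black cap, 21 x 21 x 58 mm, standing loose about 13 cm to the right of the case's centre. Leave alone. Origin: centre of its underside.
- specimen: Pinned black beetle on a white foam block, 32 x 30 x 52 mm, standing loose about 14 cm to the left of the case's centre. Leave alone. Origin: centre of its underside.
- vial_blue: Small white vial with a blue cap, 21 x 21 x 64 mm, loose. Leave alone. Origin: centre of its underside.
- vial_white: Small white vial with a white cap, 21 x 21 x 58 mm, loose. Leave alone. Origin: centre of its underside.
- specimen_brown: Pinned brown beetle on a white foam block, 36 x 30 x 52 mm, loose. Leave alone. Origin: centre of its underside.
- eraser: Eraser in a blue sleeve, 21 x 46 x 12 mm, lying loose at the right. Leave alone. Origin: centre of its underside.

How it is judged:
By the outcome, as a careful person would: the job done as asked, in the order asked, and still so for the second after the job is handed in, with the robot touching nothing.
It also fails if it takes over 48 s, if anything falls off the work surface, if the arm or the gripper's body presses on something with over 40 N, if the wrist force passes 120 N, or if a joint passes its speed limit or range.

ROBOT

A 6-joint arm with a two-finger parallel gripper is mounted at the origin on a cart in front of the work surface, level with it; the furniture and walls round the work are solid. World frame = base frame: x ahead of the robot, y to its left, z up, the work surface at z = 0. Lengths are in m, angles in degrees, forces in N, time in s.
With the tool pointing down it reaches from about 0.25 to 0.725 m from the base axis. Payload 9.7 kg.
Tool frame: the origin (TCP) lies at the very end of the fingers, on their centre line; the grasp point (between the pads) lies 19 mm behind it; z points along the fingers, y is the line along which they close (so a half turn about z gives the same grasp; the last joint's range is limited). The gripper opens to 85 mm and grips with 20 to 120 N. Pads are 22 mm wide; open, the fingers measure 114 mm over their backs; the gripper's body (76 mm by 85 mm) begins 54 mm behind the grasp point. The pads swing forward as they close: fully open they stand 13 mm farther back than shut.
Start: joints at [76.031, 4.979, 10.078, 95.1, 0, 90], TCP at [0.133, 0.534, 0.231] pointing down, gripper open.
Joint ranges: [-179.16, 179.16], [-48.56, 103.87], [-65.8, 70.77], [-126.05, 130.52], [-82.76, 87.17], [-180, 180]. Speed limits (degrees/s): [127.2, 127.2, 147.25, 180, 180, 180].

INTERFACE

Orientations are given as [roll, pitch, yaw] about the fixed x, y, z axes, in that order (R = Rz(yaw) Ry(pitch) Rx(roll)).
In Python, from workcell import bot gives the robot as it stands.
- The arm moves only by the tool step_arm, never from a script. Its argument "targets" is a list of rows, each a list of 3 entries, a list of its own where there are three numbers: the opening, from 0 (shut) to 1 (fully open), then the shift along the world's x, y, z in mm, then the turn, a rotation vector about the world's x, y, z in rad. In form: [[grip, [tx, ty, tz], [wx, wy, wz]], ...]. A call has 1 to 8 rows; each row is the pose to reach, as a shift and turn from the pose commanded when the call began; what a row does not reach only later rows make up. A row lasts 1/10 s, in which the tool goes at most 50 mm and 8.59 degrees, less where a joint would pass 70% of its speed; a pose out of reach is approached as far as the arm can. A call with a gripper value outside its range is refused whole. The fingers move at their own pace and stop on an object; "force" is the grip in N (left out, the last holds). Time passes only in rows, so rows that repeat a pose let the fingers close. It gives the time, the measured TCP pose, the force, the opening and the grip force at its end, in the units of the state.
- bot.get_obs(): the state, without advancing time (a new reading comes with each control period).
- bot.camera(name): name is "scene" or "top" or "wrist"; returns (picture, depth): 420x560x3 uint8, red, green, blue; 420x560 float32, m along the optical axis (not along the pixel's ray), 0 where there is no reading.
- bot.camera_params(name): a dict with "K" (3x3 intrinsics, pixels), "k1" (the pictures are not rectified: a ray, as slopes to the right and down, at radius r is drawn at 1 + k1 r^2 times it, then the intrinsics apply), "R" (3x3) and "t" (3): a world point X has camera coordinates R X + t. Camera axes: x right, y down, z forward; pixel columns grow to the right and rows downward; lengths in m; the calibration is good to about 2 mm. A picture is of the moment at which its call begins: read the wrist's pose just before it. camera_params takes no time and is no camera call; for the wrist camera it gives the pose at the moment of the call.
- bot.job_done(): hands the job in; it is judged then, once.
The state is a dict: "time": time; "q": joint angles; "qd": joint speeds; "joint_efforts": joint torques, N m; "ee_pos": TCP position; "tcp_rot": TCP orientation; "wrist_force": force on the tool from outside, world axes, zero at the start; "torque": the same for the moment, N m; "opening": finger opening in m; "grasp_force": force on a finger pad.
Only numpy, scipy, OpenCV 4.12 (cv2) and the standard library are available. Lean on these libraries where they do the work, as an engineer would, in place of code of your own. Each camera call takes 0.05 s, during which the arm holds its last target. There are 200 camera calls.

## Working session

There is one attempt and no reset: what is moved stays moved. The work goes in short steps, Python scripts to look and compute and a tool call to move; the robot and the scene stay as the last step left them, time stands still between calls to the robot, and variables do not carry over. Pictures are saved under pics/ and viewed, at most 10 in all, crops included, and the job is handed in when it is done.

Besides the shell and the picture viewer there is one more tool, called after "Emit:" by a JSON object that holds its "name" and its "arguments". step_arm: Moves the arm, as the interface text tells. Its arguments: {"type":"object","properties":{"targets":{"type":"array","items":{"type":"array"}},"force":{"type":"number"}},"required":["targets"]}

```bash
mkdir -p pics; ls; cat > h.py <<'E'
import numpy as np, cv2
from workcell import bot
def und(name,uv,P=None):
    P=P or bot.camera_params(name);K=np.array(P["K"]);d=np.array([P["k1"],0,0,0.])
    n=cv2.undistortPoints(np.array(uv,float).reshape(-1,1,2),K,d).reshape(-1,2)
    R=np.array(P["R"]);t=np.array(P["t"])
    return -R.T@t,(np.c_[n,np.ones(len(n))])@R
def onz(name,uv,z):
    c,r=und(name,uv); return c+r*((z-c[2])/r[:,2])[:,None]
def proj(name,X):
    P=bot.camera_params(name);R=np.array(P["R"]);rv=cv2.Rodrigues(R)[0]
    return cv2.projectPoints(np.array(X,float).reshape(-1,1,3),rv,np.array(P["t"],float),np.array(P["K"]),np.array([P["k1"],0,0,0.]))[0].reshape(-1,2)
def pts(name,depth):
    h,w=depth.shape;u,v=np.meshgrid(np.arange(w),np.arange(h))
    c,r=und(name,np.c_[u.ravel(),v.ravel()]); return (c+r*depth.reshape(-1,1)).reshape(h,w,3)
E
python3 - <<'E'
from h import *
for n in("scene","top"):
    p,d=bot.camera(n);cv2.imwrite(f"pics/{n}0.png",p[...,::-1]);np.save(f"{n}_d.npy",d);np.save(f"{n}_p.npy",p)
    P=bot.camera_params(n);R=np.array(P["R"]);print(n,-R.T@P["t"],R[2],(d>0).mean())
print(bot.get_obs())
E
```

```text
pics
scene [0.03773313 0.3898657  0.56619923] [ 0.65137653 -0.49020732 -0.57914196] 0.9960969387755102
top [ 0.49390816 -0.0199787   1.20406325] [ 0.0788371  -0.02501468 -0.99657362] 0.9959651360544217
{'time': 0.1, 'q': array([ 7.60322402e+01,  5.00961315e+00,  1.00402914e+01,  9.51001154e+01,
       -3.61898205e-04,  9.00007243e+01]), 'qd': array([ 0.07658914, -0.117676  ,  0.10156527,  0.00598595, -0.03005681,
        0.07358263]), 'joint_efforts': array([-7.96057939e-04, -5.21563590e+01,  4.65653586e+01,  1.61546952e-02,
       -4.28596798e-05,  7.55169314e-07]), 'ee_pos': array([0.13271021, 0.53354293, 0.23064962]), 'tcp_rot': array([-1.79930563e+02,  3.62775675e-04,  1.66031516e+02]), 'wrist_force': array([-0.58261771,  0.34945694,  0.40415744]), 'torque': array([-0.0278062,  0.018948 ,  0.0244155]), 'grasp_force': 0.0, 'opening': 0.08590936339890347}
```

View pics/scene0.png

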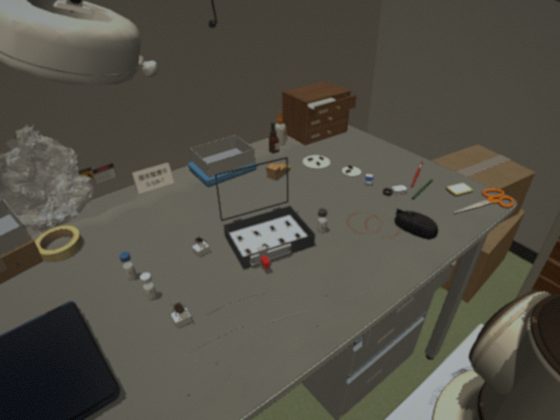

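View pics/top0.png

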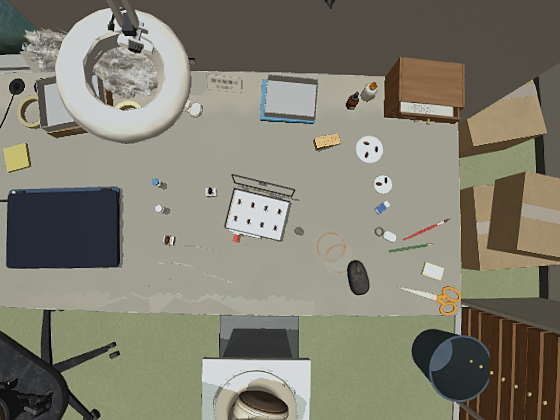

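The scene view shows the open case near (268,236), its upright lid at (252,190) and the red thumb at (266,262). In the top view the case is at (258,212), the lid rim at (263,186) and the thumb at (236,238). The case is turned slightly clockwise. Next I measure from colour masks and depth.

```bash
python3 - <<'E'
from h import *
ims=[]
red={}
for n,(x0,y0,x1,y1) in dict(top=(140,150,330,260),scene=(110,130,340,300)).items():
    p=np.load(n+"_p.npy");d=np.load(n+"_d.npy");X=pts(n,d)
    print(n,"desk z",np.median(X[240:260,170:230,2] if n=="top" else X[330:350,190:230,2]))
    h=cv2.cvtColor(p,cv2.COLOR_RGB2HSV).astype(int)
    m=((h[...,0]<8)|(h[...,0]>172))&(h[...,1]>170)&(h[...,2]>90)
    m[:,:140]=0;m[:, 300:]=0
    k,l,s,c=cv2.connectedComponentsWithStats(m.astype(np.uint8))
    for i in range(1,k):
        if s[i,4]>5: print(n,"red",s[i],c[i],X[l==i].mean(0).round(4),X[l==i].max(0).round(4),X[l==i].min(0).round(4)); 
    # case: points above z .015
    c=p[y0:y1,x0:x1,::-1]
    ims.append(cv2.resize(c,(800,int(800*c.shape[0]/c.shape[1])),interpolation=cv2.INTER_CUBIC))
    cv2.imwrite(f"pics/{n}_c.png",ims[-1])
    # dark rim pixels z 0.03-0.04 (wall) near case
    g=p.max(2)<70
    XX=X[(X[...,0]>.3)&(X[...,0]<.75)&(abs(X[...,1]-.0)<.2)&g&(X[...,2]>.028)&(X[...,2]<.045)]
    if len(XX):
        r=cv2.minAreaRect(XX[:,:2].astype(np.float32)*1000);print(n,"wall",len(XX),r)
    L=X[(X[...,0]>.3)&(X[...,0]<.8)&(abs(X[...,1])<.2)&(X[...,2]>.14)&(X[...,2]<.17)]
    print("lid top",len(L),L[:,:].min(0) if len(L) else 0,L.max(0) if len(L) else 0)
E
```

```text
top desk z 0.001069278946867258
top red [234 235   5   6  15] [236.46666667 237.26666667] [0.5066 0.0623 0.0308] [0.5132 0.0692 0.0344] [0.4986 0.0579 0.015 ]
top wall 104 ((590.8367919921875, 38.81414031982422), (235.2059326171875, 133.5785369873047), 76.9827651977539)
lid top 127 [ 0.62925449 -0.09377585  0.14034779] [0.66902034 0.0728564  0.16635063]
scene desk z -0.00023343131683356555
scene red [261 256   9  12  63] [264.87301587 261.15873016] [0.5023 0.0666 0.0286] [0.5146 0.0725 0.0325] [0.4936 0.0588 0.0177]
scene wall 501 ((586.0791625976562, 37.447288513183594), (239.8905792236328, 141.64454650878906), 77.17597961425781)
lid top 153 [ 0.62743057 -0.0955423   0.14141919] [0.66944006 0.07166131 0.16216486]
```

View pics/top_c.png

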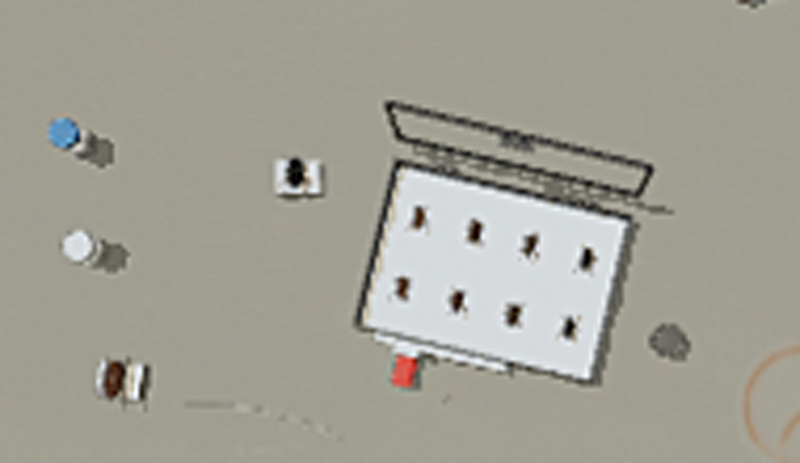

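View pics/scene_c.png

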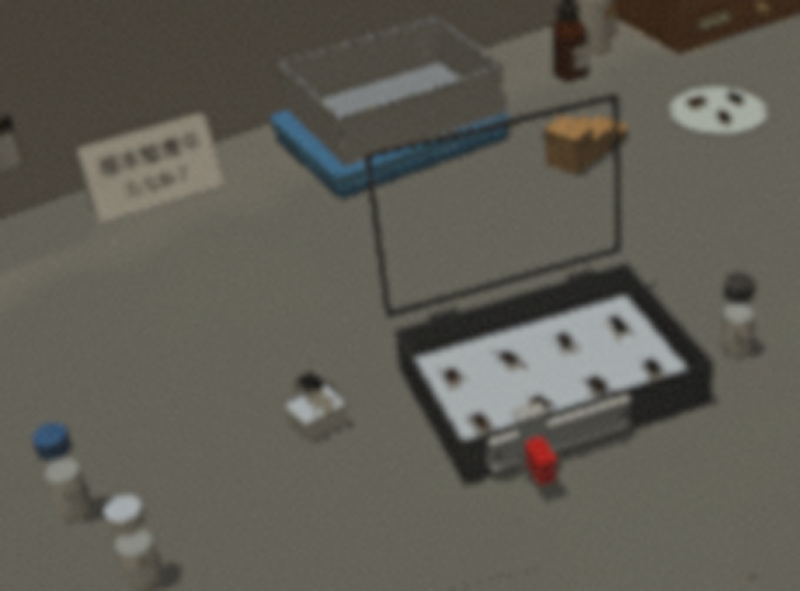

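The crops (scale 4.21) show these features:
- **Top view:** wall rim corners at (398,162), (633,216), (597,382) and (360,326); lid top edge from (387,102) to (653,166); red thumb at (404,371).
- **Black-capped vial:** its dark cap is at (669,342).
- **Black specimen:** at (298,177).

```bash
cat > m.py <<'E'
from h import *
s=800/190
def crop(uv): return np.array(uv,float)/s+[140,150]-0.4
c=onz("top",crop([(398,162),(633,216),(597,382),(360,326)]),.036); print("corners",c.round(4))
ctr=c.mean(0);ax=(c[0]+c[1]-c[2]-c[3]);ay=(c[0]+c[3]-c[1]-c[2])
yaw=[np.degrees(np.arctan2(ax[1],ax[0])),np.degrees(np.arctan2(-ay[0],ay[1]))]
print("centre",ctr,"yaw",yaw,"len",np.linalg.norm(ax)/2,np.linalg.norm(ay)/2)
sc=np.array([(401,333),(631,268),(712,366),(466,480)],float)*230/800+[110,130]
print("scene wall pts @.036",onz("scene",sc[:3],.036).round(4))
l=onz("top",crop([(387,102),(653,166),(398,137),(640,194)]),.155);print("lid",l.round(4))
n="scene";p=np.load(n+"_p.npy")
# thumb by two views
a,ra=und("top",[236.2,237.8]);b,rb=und("scene",[265.2,261.8])
ra,rb=ra[0]/np.linalg.norm(ra),rb[0]/np.linalg.norm(rb)
t=np.linalg.lstsq(np.c_[ra,-rb],b-a,rcond=None)[0];print("thumb",a+ra*t[0],b+rb*t[1])
y=np.radians(np.mean(yaw));Rz=np.array([[np.cos(y),-np.sin(y)],[np.sin(y),np.cos(y)]])
cf=lambda P:(np.asarray(P)[...,:2]-ctr[:2])@Rz
print("thumb in case",cf((a+ra*t[0]+b+rb*t[1])/2), "lid in case",cf(l).round(4))
print("vial,spec",onz("top",crop([(669,342),(298,177)]),.05),cf(onz("top",crop([(669,342),(298,177)]),.05)))
# lid from scene+top depth: points z>0.14
for n in("scene","top"):
    X=pts(n,np.load(n+"_d.npy"));L=X[(X[...,0]>.5)&(X[...,0]<.75)&(abs(X[...,1])<.2)&(X[...,2]>.06)&(X[...,2]<.18)]
    q=np.c_[cf(L),L[:,2]];q=q[(abs(q[:,0]-.07)<.04)&(abs(q[:,1])<.1)]
    for z in(.07,.09,.11,.13,.15):
        k=q[abs(q[:,2]-z)<.01];print(n,z,len(k),np.median(k,0).round(4) if len(k) else '',k.min(0).round(4)if len(k) else '',k.max(0).round(4)if len(k) else '')
E
python3 m.py
```

```text
corners [[ 0.6485  0.0722  0.036 ]
 [ 0.6143 -0.0901  0.036 ]
 [ 0.5    -0.0671  0.036 ]
 [ 0.5353  0.0953  0.036 ]]
centre [0.5745459  0.00257548 0.036     ] yaw [np.float64(-11.467180423365239), np.float64(-12.090278603540058)] len 0.11603716997831877 0.165974564756238
scene wall pts @.036 [[ 0.6433  0.0726  0.036 ]
 [ 0.6056 -0.0889  0.036 ]
 [ 0.4934 -0.061   0.036 ]]
lid [[ 0.6701  0.0706  0.155 ]
 [ 0.6334 -0.0949  0.155 ]
 [ 0.6483  0.0632  0.155 ]
 [ 0.6158 -0.0871  0.155 ]]
thumb [0.5051449  0.06362316 0.02288176] [0.50528393 0.06379952 0.02289557]
thumb in case [-0.08035141  0.04569572] lid in case [[ 0.0797  0.0861]
 [ 0.0775 -0.0834]
 [ 0.0599  0.0744]
 [ 0.0587 -0.0793]]
vial,spec [[ 0.52773896 -0.11479183  0.05      ]
 [ 0.63514675  0.13869192  0.05      ]] [[-0.02186284 -0.12445076]
 [ 0.03153898  0.14562089]]
scene 0.07 25 [ 0.0718 -0.0824  0.071 ] [ 0.0671 -0.086   0.0615] [0.0768 0.086  0.0789]
scene 0.09 28 [ 0.073  -0.0818  0.0901] [ 0.0692 -0.0867  0.0806] [0.0765 0.0861 0.0992]
scene 0.11 18 [0.0739 0.0838 0.1108] [ 0.0707 -0.0844  0.1001] [0.077  0.0863 0.1179]
scene 0.13 23 [0.0742 0.0841 0.1306] [ 0.0696 -0.0841  0.1204] [0.0795 0.0858 0.1398]
scene 0.15 134 [0.0753 0.0153 0.1572] [ 0.0685 -0.0846  0.1414] [0.0793 0.0862 0.1598]
top 0.07 4 [0.0721 0.0023 0.0698] [ 0.0707 -0.0831  0.0651] [0.0745 0.0873 0.0767]
top 0.09 2 [0.0724 0.0021 0.0912] [ 0.0711 -0.0818  0.0878] [0.0736 0.086  0.0946]
top 0.11 5 [0.0745 0.0848 0.1101] [ 0.0721 -0.0831  0.1011] [0.076  0.0867 0.1168]
top 0.13 2 [0.0736 0.0018 0.1315] [ 0.0722 -0.0818  0.1306] [0.0749 0.0855 0.1325]
top 0.15 66 [0.0763 0.0008 0.158 ] [ 0.0701 -0.0832  0.1403] [0.0795 0.0876 0.1599]
```

```bash
python3 - <<'E'
from h import *
for n in("scene","top"):
    X=pts(n,np.load(n+"_d.npy")).reshape(-1,3);k=X[(X[:,2]>.18)&(X[:,0]>.15)&(X[:,0]<1.1)&(abs(X[:,1])<.9)]
    for a in np.arange(-.5,.9,.1):
        j=k[abs(k[:,1]-a)<.05]
        if len(j):print(n,round(a,1),len(j),j.min(0).round(2),j.max(0).round(2))
E
```

```text
scene -0.5 1715 [ 1.02 -0.55  0.18] [ 1.03 -0.45  0.42]
scene -0.4 1993 [ 1.02 -0.45  0.18] [ 1.03 -0.35  0.43]
scene -0.3 2373 [ 1.02 -0.35  0.18] [ 1.03 -0.25  0.44]
scene -0.2 2790 [ 1.   -0.25  0.18] [ 1.03 -0.15  0.45]
scene -0.1 3382 [ 1.   -0.15  0.18] [ 1.03 -0.05  0.46]
scene -0.0 3823 [ 1.02 -0.05  0.18] [1.03 0.05 0.47]
scene 0.1 2514 [0.74 0.05 0.18] [1.03 0.15 0.48]
scene 0.2 5722 [0.68 0.15 0.18] [1.03 0.25 0.51]
scene 0.3 8806 [0.68 0.25 0.18] [1.03 0.35 0.53]
scene 0.4 4099 [0.72 0.35 0.18] [1.03 0.45 0.52]
scene 0.5 9 [0.93 0.45 0.18] [0.94 0.45 0.19]
top -0.5 2084 [ 1.02 -0.55  0.18] [ 1.03 -0.45  0.44]
top -0.4 1995 [ 1.02 -0.45  0.18] [ 1.03 -0.35  0.42]
top -0.3 1913 [ 1.02 -0.35  0.18] [ 1.03 -0.25  0.4 ]
top -0.2 1804 [ 0.99 -0.25  0.18] [ 1.03 -0.15  0.42]
top -0.1 1778 [ 1.   -0.15  0.18] [ 1.03 -0.05  0.42]
top -0.0 2655 [ 0.49 -0.05  0.18] [1.03 0.05 1.2 ]
top 0.1 2482 [0.75 0.05 0.18] [1.03 0.15 0.47]
top 0.2 6839 [0.68 0.15 0.18] [1.03 0.25 0.63]
top 0.3 5925 [0.68 0.25 0.18] [1.03 0.35 0.55]
top 0.4 1572 [0.72 0.35 0.18] [1.03 0.45 0.53]
top 0.5 2198 [0.15 0.45 0.19] [1.03 0.55 0.43]
top 0.6 826 [0.15 0.55 0.19] [1.03 0.6  0.39]
```

Emit:
{"name": "step_arm", "arguments": {"targets": [[0, [30, -30, 20], [0, 0, 0.035]], [0, [60, -65, 25], [0, 0, 0.035]], [0, [95, -100, 25], [0, 0, 0.035]], [0, [130, -135, 25], [0, 0, 0.035]], [0, [165, -170, 25], [0, 0, 0.035]], [0, [200, -205, 25], [0, 0, 0.035]]], "force": 20}}

```text
time: 0.7
ee_pos: [0.3337, 0.3271, 0.2562]
tcp_rot: [-180.0, 0.0, 168.1]
wrist_force: [1.0, 1.5, 0.4]
opening: 0.0002
grasp_force: 0.0
```

Emit:
{"name": "step_arm", "arguments": {"targets": [[0, [30, -40, 0], [0, 0, 0]], [0, [55, -83, 0], [0, 0, 0]], [0, [80, -126, 0], [0, 0, 0]], [0, [100, -170, 0], [0, 0, 0]], [0, [120, -214, 0], [0, 0, 0]], [0, [140, -258, 0], [0, 0, 0]], [0, [165, -300, 0], [0, 0, 0]], [0, [190, -340, 0], [0, 0, 0]]]}}

```text
time: 1.5
ee_pos: [0.5232, -0.0134, 0.2562]
tcp_rot: [180.0, 0.0, 168.0]
wrist_force: [1.1, 0.4, 0.5]
opening: 0.0002
grasp_force: 0.0
```

Emit:
{"name": "step_arm", "arguments": {"targets": [[0, [35, -9, 0], [0, 0, 0]], [0, [75, -9, 0], [0, 0, 0]], [0, [115, -9, 0], [0, 0, 0]], [0, [152, -9, 0], [0, 0, 0]], [0, [152, -9, 0], [0, 0, 0]]]}}

```text
time: 2.0
ee_pos: [0.6781, -0.0204, 0.2504]
tcp_rot: [-179.9, -0.4, 168.0]
wrist_force: [0.1, 0.7, -1.4]
opening: 0.0001
grasp_force: 0.0
```

Emit:
{"name": "step_arm", "arguments": {"targets": [[0, [0, 0, -25], [0, 0, 0]], [0, [0, 0, -55], [0, 0, 0]], [0, [0, 0, -85], [0, 0, 0]], [0, [0, 0, -112], [0, 0, 0]], [0, [0, 0, -112], [0, 0, 0]]]}}

```text
time: 2.5
ee_pos: [0.6724, -0.0202, 0.14]
tcp_rot: [-179.9, -0.4, 168.0]
wrist_force: [-0.0, -0.7, -0.8]
opening: -0.0001
grasp_force: 0.0
```

```bash
python3 - <<'E'
from h import *
p,d=bot.camera("scene");cv2.imwrite("pics/scene1.png",cv2.resize(p[90:300,130:410,::-1],(800,600)))
print(bot.get_obs()["ee_pos"],bot.get_obs()["wrist_force"])
E
cat > plan.py <<'E'
import numpy as np
C=np.array([.574,.0027]);y=np.radians(-12)
def w(x,yy=0): return C+[np.cos(y)*x-np.sin(y)*yy,np.sin(y)*x+np.cos(y)*yy]
for r in (.105,):
  for th in np.radians([92,88,84,80,75,70,65,60,55,50,45,40,35,30,25,20,15,10,5,0]):
    px=.062-r*np.cos(th)+.012*np.sin(th)+.011;pz=.037+r*np.sin(th)+.012*np.cos(th)
    print(round(np.degrees(th)),(w(px)*1000).round(0),round(pz*1000))
E
python3 plan.py
```

```text
[ 0.67334551 -0.02021058  0.14288267] [-1.25876159 -0.03124854  1.18245528]
92 [661. -16.] 142
88 [654. -14.] 142
84 [646. -13.] 143
80 [639. -11.] 142
75 [630.  -9.] 142
70 [621.  -7.] 140
65 [613.  -6.] 137
60 [604.  -4.] 134
55 [596.  -2.] 130
50 [588.  -0.] 125
45 [581.   1.] 120
40 [574.   3.] 114
35 [568.   4.] 107
30 [562.   5.] 100
25 [557.   6.] 92
20 [553.   7.] 84
15 [549.   8.] 76
10 [546.   9.] 67
5 [544.   9.] 58
0 [543.   9.] 49
```

View pics/scene1.png

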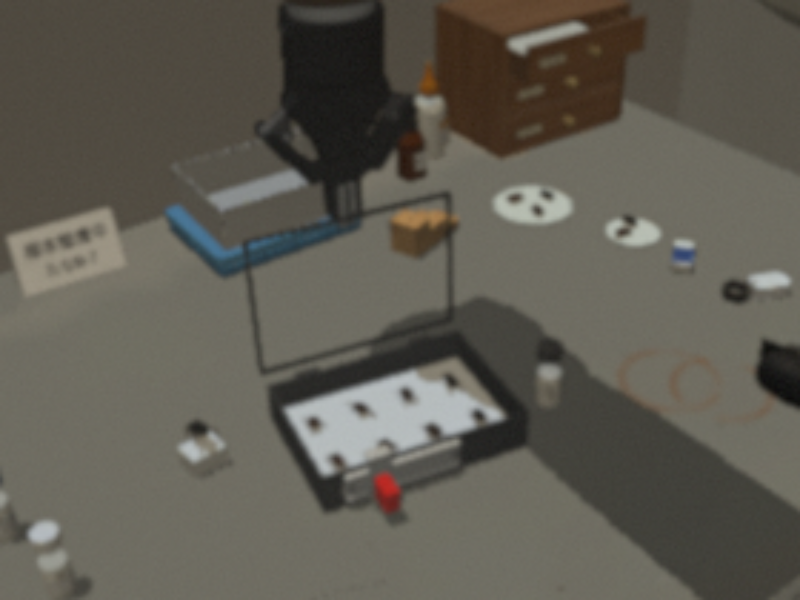

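The fingertips hang behind the lid's top edge at (345,205) in the crop, clear of it. The case, catch and neighbours haven't moved. Now I push the lid.

Emit:
{"name": "step_arm", "arguments": {"targets": [[0, [-5, 1, 0], [0, 0, 0]], [0, [-10, 3, 0], [0, 0, 0]], [0, [-15, 5, 0], [0, 0, 0]], [0, [-20, 6, 0], [0, 0, 0]], [0, [-25, 7, 0], [0, 0, 0]], [0, [-30, 8, 0], [0, 0, 0]], [0, [-35, 9, 0], [0, 0, 0]], [0, [-40, 11, 0], [0, 0, 0]]]}}

```text
time: 3.35
ee_pos: [0.6343, -0.0093, 0.1442]
tcp_rot: [-180.0, -0.0, 168.0]
wrist_force: [0.2, -0.2, 0.4]
opening: 0.0003
grasp_force: 0.2
```

Emit:
{"name": "step_arm", "arguments": {"targets": [[0, [-4, 1, 0], [0, 0, 0]], [0, [-8, 2, -1], [0, 0, 0]], [0, [-12, 3, -2], [0, 0, 0]], [0, [-16, 3, -3], [0, 0, 0]], [0, [-20, 4, -4], [0, 0, 0]], [0, [-24, 5, -6], [0, 0, 0]], [0, [-28, 5, -8], [0, 0, 0]], [0, [-28, 5, -8], [0, 0, 0]]]}}

```text
time: 4.15
ee_pos: [0.6062, -0.0042, 0.136]
tcp_rot: [-180.0, -0.0, 168.0]
wrist_force: [0.2, -0.3, 0.6]
opening: -0.0002
grasp_force: 0.0
```

```bash
python3 - <<'E'
from h import *
o=bot.get_obs();print(o["ee_pos"],o["wrist_force"])
p,d=bot.camera("scene");cv2.imwrite("pics/scene2.png",cv2.resize(p[90:300,130:410,::-1],(800,600)))
E
```

```text
[ 0.60616994 -0.00423084  0.13599853] [ 0.18131329 -0.34568993  0.57303232]
```

View pics/scene2.png

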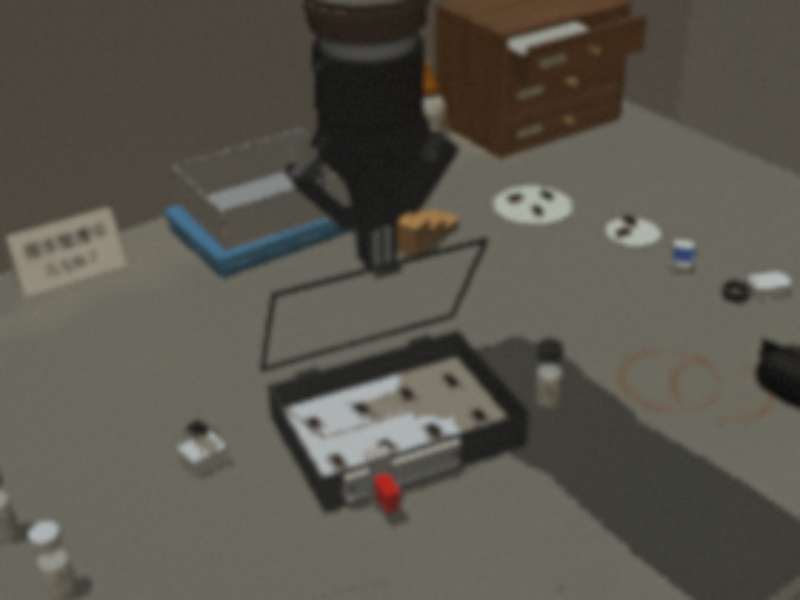

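The lid has followed to about 60°, with its free edge from (272,293) to (487,240), and the case hasn't moved. I continue along the arc.

Emit:
{"name": "step_arm", "arguments": {"targets": [[0, [-5, 1, -3], [0, 0, 0]], [0, [-10, 2, -6], [0, 0, 0]], [0, [-14, 3, -9], [0, 0, 0]], [0, [-18, 4, -12], [0, 0, 0]], [0, [-22, 5, -15], [0, 0, 0]], [0, [-26, 6, -18], [0, 0, 0]], [0, [-29, 6, -21], [0, 0, 0]], [0, [-32, 7, -24], [0, 0, 0]]]}}

```text
time: 5.0
ee_pos: [0.5745, 0.0027, 0.1121]
tcp_rot: [180.0, 0.0, 168.0]
wrist_force: [-0.0, 1.1, 0.3]
opening: 0.0002
grasp_force: 0.1
```

Emit:
{"name": "step_arm", "arguments": {"targets": [[0, [-3, 1, -3], [0, 0, 0]], [0, [-6, 1, -7], [0, 0, 0]], [0, [-9, 2, -11], [0, 0, 0]], [0, [-12, 2, -15], [0, 0, 0]], [0, [-15, 3, -19], [0, 0, 0]], [0, [-17, 3, -23], [0, 0, 0]], [0, [-19, 4, -27], [0, 0, 0]], [0, [-21, 4, -31], [0, 0, 0]]]}}

```text
time: 5.8
ee_pos: [0.5536, 0.0068, 0.0809]
tcp_rot: [-180.0, -0.0, 168.0]
wrist_force: [-0.3, -0.1, -0.5]
opening: 0.0001
grasp_force: 0.1
```

Emit:
{"name": "step_arm", "arguments": {"targets": [[0, [-2, 0, -4], [0, 0, 0]], [0, [-4, 1, -8], [0, 0, 0]], [0, [-5, 1, -12], [0, 0, 0]], [0, [-6, 1, -16], [0, 0, 0]], [0, [-7, 1, -20], [0, 0, 0]], [0, [-8, 2, -22], [0, 0, 0]], [0, [-8, 2, -22], [0, 0, 0]]]}}

```text
time: 6.5
ee_pos: [0.5455, 0.0088, 0.0589]
tcp_rot: [-180.0, -0.0, 168.0]
wrist_force: [-0.4, -0.1, 0.6]
opening: 0.0
grasp_force: 0.0
```

Emit:
{"name": "step_arm", "arguments": {"targets": [[0, [-1, 0, -3], [0, 0, 0]], [0, [-1, 0, -6], [0, 0, 0]], [0, [-2, 0, -8], [0, 0, 0]], [0, [-2, 0, -9], [0, 0, 0]], [0, [-2, 0, -9], [0, 0, 0]]]}}

```text
time: 7.0
ee_pos: [0.5437, 0.0087, 0.0501]
tcp_rot: [-180.0, -0.0, 168.0]
wrist_force: [0.2, -0.2, -0.2]
opening: -0.0
grasp_force: 0.0
```

Emit:
{"name": "step_arm", "arguments": {"targets": [[0, [0, 0, -0.5], [0, 0, 0]], [0, [0, 0, -1], [0, 0, 0]], [0, [0, 0, -1], [0, 0, 0]], [0, [0, 0, -1], [0, 0, 0]]]}}

```text
time: 7.4
ee_pos: [0.5438, 0.0087, 0.0493]
tcp_rot: [180.0, 0.0, 168.0]
wrist_force: [0.3, -0.2, 0.7]
opening: -0.0003
grasp_force: 0.0
```

Emit:
{"name": "step_arm", "arguments": {"targets": [[0, [0, 0, -0.5], [0, 0, 0]], [0, [0, 0, -1], [0, 0, 0]], [0, [0, 0, -1], [0, 0, 0]]]}}

```text
time: 7.7
ee_pos: [0.5439, 0.0087, 0.0487]
tcp_rot: [180.0, 0.0, 168.0]
wrist_force: [-1.5, 0.7, 3.3]
opening: 0.0003
grasp_force: 2.0
```

Emit:
{"name": "step_arm", "arguments": {"targets": [[0, [0, 0, -0.5], [0, 0, 0]], [0, [0, 0, -0.5], [0, 0, 0]], [0, [0, 0, -0.5], [0, 0, 0]]]}}

```text
time: 8.0
ee_pos: [0.5439, 0.0087, 0.0486]
tcp_rot: [180.0, 0.0, 168.0]
wrist_force: [-3.8, 0.8, 7.7]
opening: 0.0002
grasp_force: 4.0
```

Contact came at z ≈ 48.6 mm with about 8 N, so the lid is shut. I lift off and go to the left of the catch.

Emit:
{"name": "step_arm", "arguments": {"targets": [[0, [0, 0, 10], [0, 0, 0]], [0, [0, 0, 40], [0, 0, 0]], [0, [-15, 30, 45], [0, 0, 0]], [0, [-27, 65, 45], [0, 0, 0]], [0, [-37, 95, 45], [0, 0, 0]], [0, [-37, 95, 45], [0, 0, 0]]]}}

```text
time: 8.6
ee_pos: [0.5059, 0.1064, 0.0934]
tcp_rot: [180.0, 0.0, 168.2]
wrist_force: [0.1, -0.4, -0.3]
opening: 0.0002
grasp_force: 0.0
```

```bash
cat > look.py <<'E'
from h import *
import sys
o=bot.get_obs();print(o["time"],o["ee_pos"].round(4),o["wrist_force"].round(1))
C=np.array([.574,.0027]);y=np.radians(-12);Rz=np.array([[np.cos(y),-np.sin(y)],[np.sin(y),np.cos(y)]])
uv={}
for n in("top","scene"):
    p,d=bot.camera(n);h=cv2.cvtColor(p,cv2.COLOR_RGB2HSV).astype(int);X=pts(n,d)
    m=((h[...,0]<8)|(h[...,0]>172))&(h[...,1]>170)&(h[...,2]>60)&(abs(X[...,1])<.12)&(abs(X[...,0]-.5)<.06)&(X[...,2]<.045)&(X[...,2]>.008)
    v,u=np.nonzero(m)
    if len(u): print(n,"red n",len(u),"case-frame",((X[m].mean(0)[:2]-C)@Rz).round(4),"px",u.mean().round(1),v.mean().round(1))
    L=X[(X[...,2]>.042)&(X[...,2]<.1)];q=np.c_[(L[:,:2]-C)@Rz,L[:,2]];q=q[(abs(q[:,0])<.062)&(abs(q[:,1])<.086)]
    print(n,"lid z",np.percentile(q[:,2],[5,50,95]).round(4) if len(q) else '',"n",len(q),"ext",q.min(0).round(3),q.max(0).round(3))
    if n==sys.argv[2]:
        c=p[170:300,200:340] if n=="scene" else p[170:260,190:310];cv2.imwrite(f"pics/{sys.argv[1]}.png",cv2.resize(c[...,::-1],None,fx=5.5,fy=4.6 if n=="scene" else 5.5,interpolation=cv2.INTER_CUBIC))
E
python3 look.py a scene
```

```text
8.6 [0.5059 0.1064 0.0934] [ 0.1 -0.4 -0.3]
top red n 10 case-frame [-0.0737  0.0467] px 236.0 235.5
top lid z [0.0456 0.0501 0.0538] n 184 ext [-0.062 -0.083  0.042] [0.062 0.086 0.056]
scene red n 59 case-frame [-0.0854  0.0479] px 265.2 262.0
scene lid z [0.045  0.0478 0.0496] n 262 ext [-0.062 -0.085  0.043] [0.062 0.086 0.051]
```

View pics/a.png

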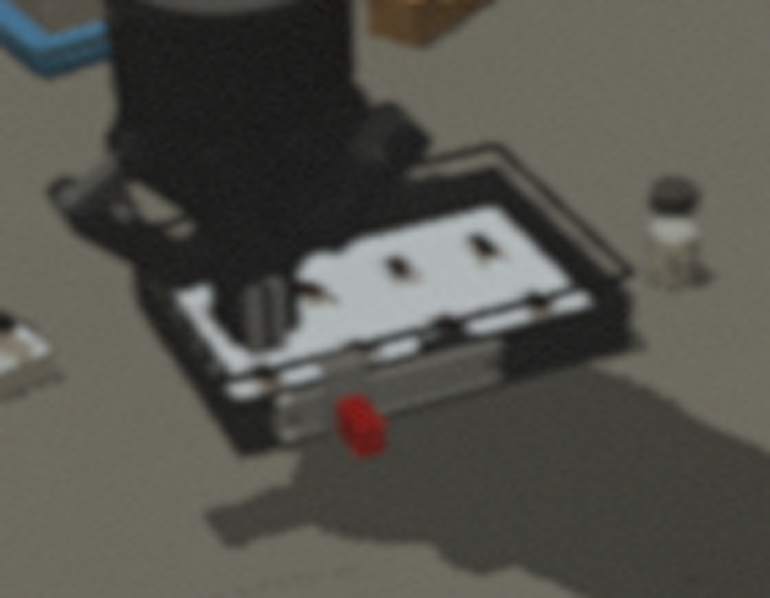

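The lid is shut: its rim lies flat, depth gives 48–50 mm, and the tab is at (450,325). The red thumb is still at (362,425), and the case hasn't moved. I descend left of the thumb.

Emit:
{"name": "step_arm", "arguments": {"targets": [[0, [0, -1, -25], [0, 0, 0]], [0, [0, -2, -50], [0, 0, 0]], [0, [0, -2, -70], [0, 0, 0]], [0, [0, -2, -78], [0, 0, 0]], [0, [0, -2, -78], [0, 0, 0]]]}}

```text
time: 9.2
ee_pos: [0.5063, 0.1009, 0.0139]
tcp_rot: [-180.0, -0.1, 168.0]
wrist_force: [-1.4, 0.4, 0.7]
opening: 0.0003
grasp_force: 0.0
```

Emit:
{"name": "step_arm", "arguments": {"targets": [[0, [-1, -3, 0], [0, 0, 0]], [0, [-1, -6, 0], [0, 0, 0]], [0, [-2, -9, 0], [0, 0, 0]], [0, [-3, -12, 0], [0, 0, 0]], [0, [-3, -15, 0], [0, 0, 0]], [0, [-4, -18, 0], [0, 0, 0]], [0, [-4, -21, 0], [0, 0, 0]], [0, [-5, -24, 0], [0, 0, 0]]]}}

```text
time: 10.0
ee_pos: [0.5018, 0.0775, 0.0148]
tcp_rot: [180.0, 0.0, 168.0]
wrist_force: [0.3, 0.6, -0.2]
opening: -0.0004
grasp_force: 0.4
```

```bash
python3 look.py b scene
```

```text
10.0 [0.5018 0.0775 0.0148] [ 0.3  0.6 -0.2]
top lid z [0.0457 0.0502 0.0537] n 157 ext [-0.062 -0.083  0.044] [0.062 0.086 0.057]
scene red n 32 case-frame [-0.0897  0.0377] px 270.6 261.9
scene lid z [0.0457 0.0481 0.0498] n 192 ext [-0.062 -0.085  0.044] [0.061 0.086 0.051]
```

Emit:
{"name": "step_arm", "arguments": {"targets": [[0, [-1, -4, 0], [0, 0, 0]], [0, [-2, -8, 0], [0, 0, 0]], [0, [-3, -12, 0], [0, 0, 0]], [0, [-3, -16, 0], [0, 0, 0]], [0, [-4, -20, 0], [0, 0, 0]], [0, [-5, -24, 0], [0, 0, 0]], [0, [-6, -28, 0], [0, 0, 0]], [0, [-6, -30, 0], [0, 0, 0]]]}}

```text
time: 10.9
ee_pos: [0.4955, 0.0473, 0.0148]
tcp_rot: [-180.0, -0.0, 168.0]
wrist_force: [-0.4, 1.4, -0.3]
opening: -0.0003
grasp_force: 0.4
```

```bash
python3 look.py c scene
```

```text
10.9 [0.4955 0.0473 0.0148] [-0.4  1.4 -0.3]
top lid z [0.0469 0.0503 0.054 ] n 135 ext [-0.061 -0.083  0.045] [0.061 0.086 0.056]
scene red n 35 case-frame [-0.0893  0.0066] px 284.3 257.3
scene lid z [0.0452 0.048  0.0497] n 194 ext [-0.062 -0.085  0.043] [0.062 0.086 0.05 ]
```

View pics/c.png

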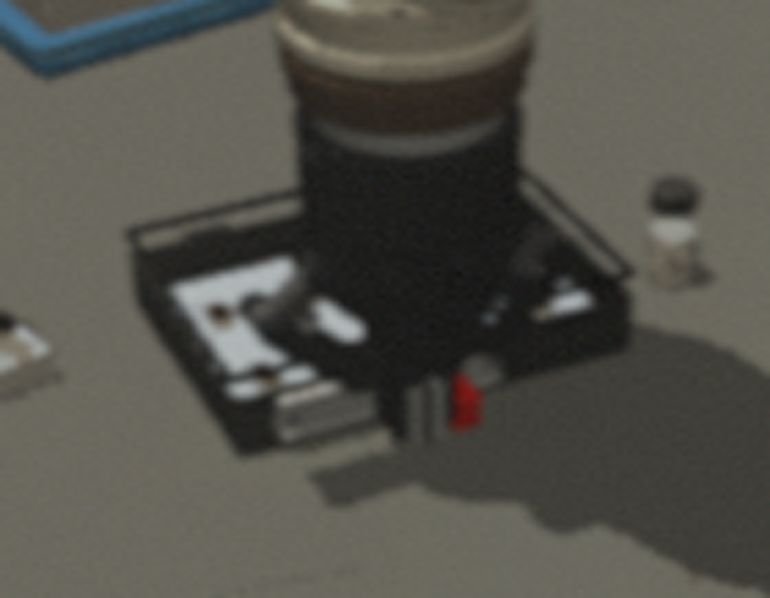

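The catch follows the fingertips: the thumb is at (467,403), about 7 mm short of its end, and the case is still in place. I finish in small steps, watching the force.

Emit:
{"name": "step_arm", "arguments": {"targets": [[0, [0, -1, 0], [0, 0, 0]], [0, [-0.5, -2, 0], [0, 0, 0]], [0, [-0.5, -3, 0], [0, 0, 0]], [0, [-1, -4, 0], [0, 0, 0]], [0, [-1, -4, 0], [0, 0, 0]]]}}

```text
time: 11.5
ee_pos: [0.4948, 0.0436, 0.0148]
tcp_rot: [-180.0, 0.0, 168.0]
wrist_force: [-0.0, 0.8, 0.5]
opening: 0.0002
grasp_force: 0.2
```

Emit:
{"name": "step_arm", "arguments": {"targets": [[0, [0, -0.5, 0], [0, 0, 0]], [0, [0, -1, 0], [0, 0, 0]], [0, [0, -1, 0], [0, 0, 0]]]}}

```text
time: 11.8
ee_pos: [0.4947, 0.0429, 0.0148]
tcp_rot: [180.0, -0.0, 168.0]
wrist_force: [-0.6, 2.4, 0.8]
opening: 0.0004
grasp_force: 1.2
```

```bash
python3 look.py d scene
```

```text
11.8 [0.4947 0.0429 0.0148] [-0.6  2.4  0.8]
top lid z [0.0462 0.05   0.0537] n 129 ext [-0.061 -0.083  0.043] [0.062 0.086 0.056]
scene red n 30 case-frame [-0.0897  0.0025] px 286.1 256.9
scene lid z [0.0455 0.0479 0.0498] n 200 ext [-0.062 -0.085  0.043] [0.061 0.086 0.051]
```

Emit:
{"name": "step_arm", "arguments": {"targets": [[0, [0, 0, 0], [0, 0, 0]], [0, [0, 0, 0], [0, 0, 0]], [0, [0, 0, 0], [0, 0, 0]]]}}

```text
time: 12.2
ee_pos: [0.4947, 0.0429, 0.0148]
tcp_rot: [180.0, -0.0, 168.0]
wrist_force: [-0.8, 4.0, 1.9]
opening: 0.0002
grasp_force: 1.6
```

Emit:
{"name": "step_arm", "arguments": {"targets": [[0, [0, -0.3, 0], [0, 0, 0]], [0, [0, -0.5, 0], [0, 0, 0]], [0, [0, -0.5, 0], [0, 0, 0]]]}}

```text
time: 12.5
ee_pos: [0.4947, 0.0422, 0.0148]
tcp_rot: [-180.0, -0.0, 168.0]
wrist_force: [-0.8, 2.5, 0.9]
opening: -0.0001
grasp_force: 1.4
```

Force rose from about 1 N to 3–4 N, so the catch is at its stop. I back off to the left, then away and up, and check.

Emit:
{"name": "step_arm", "arguments": {"targets": [[0, [1, 5, 0], [0, 0, 0]], [0, [2, 15, 0], [0, 0, 0]], [0, [-15, 25, 5], [0, 0, 0]], [0, [-40, 45, 30], [0, 0, 0]], [0, [-60, 85, 60], [0, 0, 0]], [0, [-70, 130, 90], [0, 0, 0]], [0, [-80, 170, 120], [0, 0, 0]], [0, [-80, 170, 120], [0, 0, 0]]]}}

```text
time: 13.3
ee_pos: [0.4149, 0.2162, 0.1382]
tcp_rot: [179.8, 0.2, 168.2]
wrist_force: [-0.4, 0.7, 0.1]
opening: 0.0001
grasp_force: 0.0
```

```bash
python3 look.py e top; python3 - <<'E'
from h import *
p,d=bot.camera("scene");cv2.imwrite("pics/f.png",cv2.resize(p[200:290,215:325,::-1],None,fx=6,fy=6,interpolation=cv2.INTER_CUBIC))
E
```

```text
13.3 [0.4149 0.2162 0.1382] [-0.4  0.7  0.1]
top red n 17 case-frame [-0.0793  0.0016] px 250.8 240.9
top lid z [0.0461 0.0503 0.0537] n 189 ext [-0.062 -0.083  0.042] [0.061 0.086 0.056]
scene red n 66 case-frame [-0.0843  0.0035] px 284.5 255.0
scene lid z [0.0455 0.048  0.0497] n 295 ext [-0.062 -0.086  0.044] [0.062 0.084 0.051]
```

View pics/f.png

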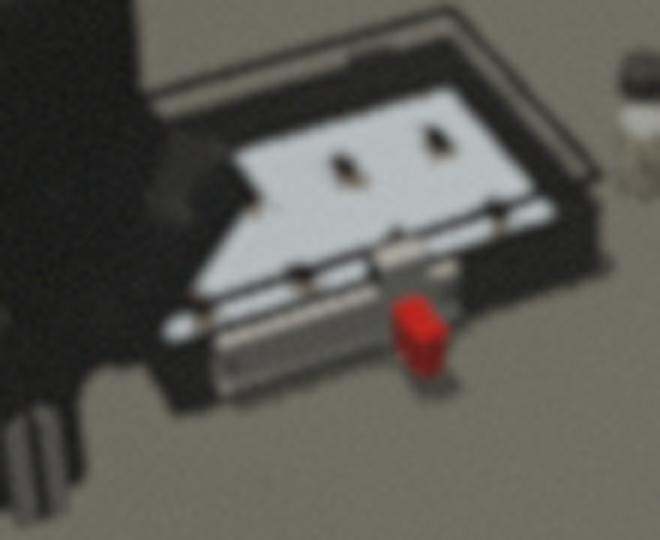

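View pics/e.png

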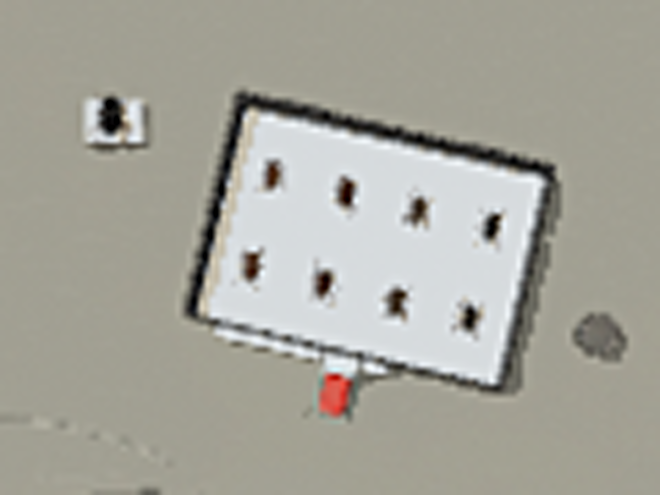

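The catch plate now sits over the lid tab at (400,255) in the scene crop. The thumb has travelled about 44.5–45 mm to (420,335), in the top crop at (335,393). The lid is flat, and the case, specimen and black-capped vial are where they were.

```bash
python3 -c "
from workcell import bot
print(bot.job_done())"
```

```text
the job is handed in; nothing more can be done
None
```

The lid is fully shut and the catch is pushed across to its stop over the lid tab. The case moved by no more than about 1 mm, nothing else near it was touched, and the hand is clear. I handed the job in at about 13.5 s; no verdict came back.

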